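Take the slide carrier off the lockable drip hook and stand it in the staining trough

ROBOT

A 7-joint arm with a two-finger parallel gripper is mounted at the origin on the work surface. World frame = base frame: x ahead of the robot, y to its left, z up, the work surface at z = 0. Lengths are in m, angles in rad, forces in N, time in s.
With the tool pointing down it reaches from about 0.4 to 0.875 m from the base axis. Payload 6.5 kg.
Tool frame: the origin (TCP) lies between the finger pads; the fingertips stand 11 mm ahead of it and the grasp point (between the pads) lies 8 mm behind it (env.tip_reach is the distance from the TCP to the fingertips, in m); z points along the fingers, y is the line along which they close (so a half turn about z gives the same grasp; the last joint's range is limited). The gripper opens to 88 mm and grips with 3 to 60 N. Pads are 18 mm wide; open, the fingers measure 123 mm over their backs; the gripper's body (75 mm by 187 mm) begins 45 mm behind the grasp point.
Start: joints at [1.214, 0.536, -0.004, 1.538, 0.003, 1.067, -0.071], TCP at [0.186, -0.623, 0.25] pointing down, gripper open.
Joint ranges: [-2.7, 2.7], [-0.37, 2.16], [-1.27, 1.26], [0.24, 2.4], [-1.31, 4.45], [0.19, 1.91], [-2.76, 2.76]. Speed limits (rad/s): [2.39, 2.39, 3.14, 3.14, 3.14, 3.14, 3.14].

INTERFACE

Orientations are given as a unit quaternion [x, y, z, w].
In Python, from bench import env gives the robot as it stands. The module is installed in compiled form; this text tells all that it offers. Calls block until the motion is done:
- env.reach(position, orientation): joint-space move of the TCP to a pose.
- env.movel(position, vel=0.15, ori=None, max_force=None): straight line of the TCP; ori=None keeps the orientation; vel is the mean speed in m/s. With max_force (N) it stops when the force on the tool has changed by that much, and returns True; else False.
- env.movej(angles): joint-space move.
- env.grip(opening): finger opening in m; the grip force is fixed at half the most; returns when the fingers have stopped.
- env.hold(seconds).
- env.ik(position, orientation): joint angles nearest the present ones, or None.
- env.snapshot(name): name is "scene" or "top" or "wrist"; returns a dict with "color" (400x640x3 uint8, blue, green, red), "z_map" (400x640 float32, m along the optical axis (not along the pixel's ray), 0 where there is no reading), "fx", "fy", "cx", "cy" (pixels), "rvec" (rotation vector, rad) and "tvec" (3), from world to camera coordinates, as OpenCV has them. Camera axes: x right, y down, z forward; pixel columns grow to the right and rows downward; lengths in m; the calibration is good to about 2 mm. A picture is of the moment at which its call begins.
A pose or a line that the arm cannot do raises env.MotionError and nothing moves.
- env.hand_in(): hands the job in; it is judged then, once.
Readings, each from a call of its own:
- env.current_clock(): time.
- env.current_joint_positions(): joint angles.
- env.current_dq(): joint speeds.
- env.current_joint_torque(): joint torques, N m.
- env.current_tool_pos(): TCP position.
- env.current_ee_rot(): TCP orientation.
- env.current_wrist_force(): force on the tool from outside, world axes, zero at the start.
- env.current_moment(): the same for the moment, N m.
- env.current_finger_gap(): finger opening in m.
- env.current_grip_force(): force on a finger pad.
Only numpy, scipy, OpenCV 4.12 (cv2) and the standard library are available. Lean on these libraries where they do the work, as an engineer would, in place of code of your own. Each camera call takes 0.05 s, during which the arm holds its last target. There are 200 camera calls.

TASK

The slide carrier has finished dripping: press the hook's sprung keeper back with the carrier, keep it pressed while you lift the carrier out past the nose, and draw it off. Then lower it, without dropping it, into the steel staining trough so that it stands upright on the trough's floor, and let go. Do not force the hook (it is harmed by more than 25 N) and leave the other things on the bench where they are.

Things in the scene. Friction and masses are not known exactly. Their poses are not given: they have to be found in the camera images.
- stand: Drip stand fixed to the bench: grey base plate 110 x 130 x 10 mm, 20 mm square post, steel lockable hook reaching along the stand's -x. Origin on the bench under the post's axis, z up. The hook is clamped in the post anywhere within +-10 mm along x; this is NOT measured and must be felt. It is light: over 25 N between carrier and stand harms it. Nothing on the stand is higher than z = 172 mm.
- hook_bed (a point): On the stand, axes as the stand's: top of the hook's flat arm (14 mm wide, 8 mm thick, z = 132 mm), below the nose's tip at the clamp's mid setting. Seen from the side the hook is a C: arm below, upturned front (6 mm thick), and a nose above that runs back towards the post. Front end: 44 mm before the nose's tip.
- nose_mid (a point): On the stand: tip of the nose at the clamp's mid setting; the true tip is up to 10 mm nearer or farther along the stand's x. The nose (14 mm wide, z = 146 to 154 mm) covers the arm for 44 mm before its tip (-x), so nothing lifts straight out; the way out is up through the mouth, between tip and post, shut by the keeper.
- keeper_mid (a point): On the stand: middle of the keeper's front face, at rest, clamp at mid setting (4 mm before the nose's tip). The keeper is a dark sprung slider with two prongs, 12 mm wide at y = +-24 mm, z = 136 to 172 mm. It moves with the hook. Pushed along the stand's +x it starts at 3 N, takes 6.6 N at 12 mm, 8.4 N at its hard stop, 18 mm, and springs back. The bar passes the tip only at 12 to 18 mm.
- carrier_grip (a point): Steel slide carrier (0.26 to 0.42 kg) hanging on the hook: centre of its grip plate, 8 (its x) x 60 (y) x 40 mm high, pinched from above. Axes as the stand's while it hangs (within 0.02 rad). Grip firmly (40 N or more) or it turns in the fingers. Below the plate two 8 mm square uprights at y = +-26 mm run down to a tray; the keeper's prongs meet them.
- carrier_bar (a point): Centre of the carrier's hanging bar, 8 x 8 mm between the uprights, 66 mm below the grip point. It lies on the hook's arm with 6 mm free height under the nose and 1 to 25 mm free way to the keeper. Past the nose's tip it must rise 22 to 50 mm (at more the tray meets the arm), then be drawn off over the nose along the stand's -x by about 95 mm before rising on.
- carrier_foot (a point): Centre of the underside of the carrier's tray, 162 mm below the grip point, 40 mm above the bench while it hangs. The tray is 44 (x) x 90 (y) x 32 mm high and holds glass slides; above it the frame is open for 60 mm up to the bar.
- carrier: The whole carrier; origin and axes as carrier_foot.
- trough: Staining trough, open steel box fixed to the bench, 68 (x) x 114 (y) x 50 mm high, walls and floor 5 mm, inside 58 x 104 mm; a small lug at each end. Origin: centre of its underside; its y is the long way. The carrier's tray fits with 7 mm to spare all round, either way round.
- specimen_jar: Bystander: small lidded specimen jar, 48 mm across, 65 mm high; origin at the centre of its underside.
- slide_box: Bystander: white slide box, 60 x 85 x 32 mm; origin at the centre of its underside.
- reagent: Bystander: amber reagent bottle, 60 mm across, 140 mm high; origin at the centre of its underside.
- dropper: Bystander: small white dropper bottle, 32 mm across, 75 mm high; origin at the centre of its underside.
- beaker: Bystander: glass beaker, 70 mm across, 90 mm high; origin at the centre of its underside.
- wash_bottle: Bystander: clear wash bottle, 66 mm across, 150 mm high; origin at the centre of its underside.
Not all that is in view belongs to the job. Leave any blue, green or purple look-alike of the carrier alone.

How it is judged:
On the way:
1. The carrier is off the hook: lifted more than 18 mm above where it hung and no longer touching the stand (z of carrier_grip in the frame of stand above 0.22 m and contact force between carrier and stand below 0.5 N), for 0.2 s.
At the end, for the whole second after the job is handed in: The carrier stands in the trough on its floor: the centre of its underside within 14 mm of the trough's centre in the trough's x and y and less than 9 mm above the trough's underside, upright within 0.12 rad, at rest (under 20 mm/s) (x of carrier_foot in the frame of trough between -0.014 and 0.014 m and y of carrier_foot in the frame of trough between -0.014 and 0.014 m and z of carrier_foot in the frame of trough below 0.009 m and angle between carrier_grip's own z axis and vertical below 0.12 rad and linear speed of carrier below 0.02 m/s); the robot touches nothing.
It fails at once if more than 25 N between the carrier and the hook or stand (contact force between carrier and stand above 25 N).
It fails at once if the carrier dropped or thrown down into the trough (faster than 0.3 m/s in its lower half) (x of carrier_foot in the frame of trough between -0.025 and 0.025 m and y of carrier_foot in the frame of trough between -0.025 and 0.025 m and z of carrier_foot in the frame of trough below 0.025 m and linear speed of carrier above 0.3 m/s).
It fails at once if a bystander moved more than 30 mm (distance of any of specimen_jar, slide_box, reagent, dropper, beaker, wash_bottle from where it was at the start of the episode above 0.03 m).
It also fails if it takes over 64 s, if anything falls off the work surface, if the arm or the gripper's body presses on something with over 40 N, if the wrist force passes 120 N, or if a joint passes its speed limit or range.

## Working session

There is one attempt and no reset: what is moved stays moved. The work goes in short steps, each a Python script; the robot and the scene stay as the last script left them, time stands still between calls to the robot, and variables do not carry over. Pictures are saved under pics/ and viewed, at most 10 in all, crops included, and the job is handed in when it is done.

```bash
mkdir -p pics
cat > h.py <<'E'
import numpy as np, cv2
from bench import env
def pts(s):
    R=cv2.Rodrigues(np.array(s["rvec"],float))[0]; z=s["z_map"]
    v,u=np.indices(z.shape)
    P=np.stack([(u-s["cx"])/s["fx"]*z,(v-s["cy"])/s["fy"]*z,z],-1)
    return (P-np.array(s["tvec"]).ravel())@R   # world
E
python3 - <<'E'
from h import *
import pickle
for n in("scene","top"):
    s=env.snapshot(n); cv2.imwrite(f"pics/{n}.png",s["color"]); pickle.dump(s,open(n+".pkl","wb"))
    R=cv2.Rodrigues(np.array(s["rvec"],float))[0]; print(n,s["fx"],-R.T@np.array(s["tvec"]).ravel(),R[2])
print(env.current_clock(),env.current_ee_rot())
E
```

```text
scene 454.004977645991 [ 1.25391027 -0.64864599  0.79934529] [-0.60626429  0.55190552 -0.57257655]
top 449.58546001920547 [0.29687853 0.00634419 1.57455202] [ 0.17186006 -0.01828653 -0.98495163]
0.1 [ 9.89443054e-01  1.44920177e-01 -1.74356335e-04 -7.44346837e-04]
```

View pics/scene.png

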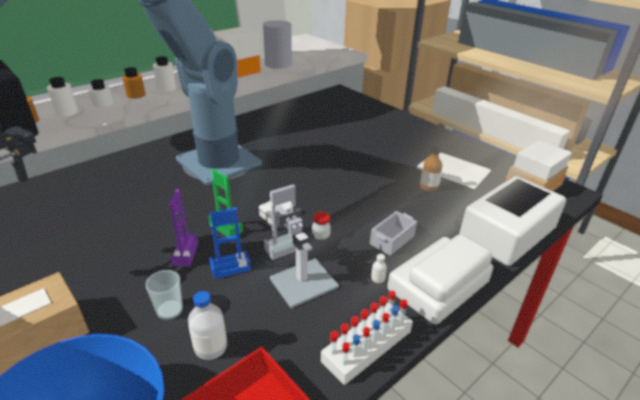

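View pics/top.png

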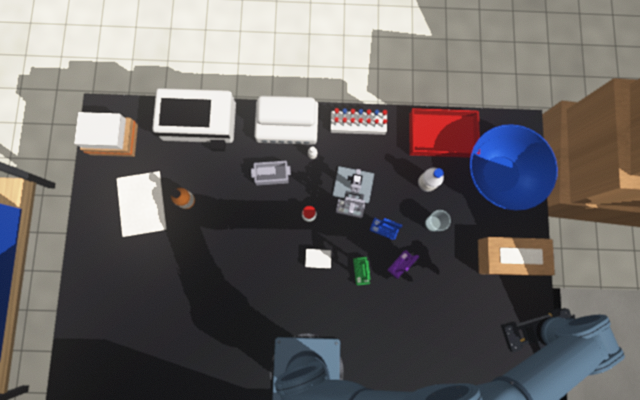

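The scene view shows the silver carrier (282,222) hanging on the stand's hook, with the stand base at (303,282) and the trough at (393,233). In the top view the stand is at (353,183), the carrier at (350,205) and the trough at (270,172). The green, blue and purple look-alikes are on the robot's side of the stand.

Run:
```python
from h import *
import pickle
s=pickle.load(open("top.pkl","rb")); P=pts(s); c=s["color"]
out=[]
for (u0,u1,v0,v1) in((320,385,155,225),(240,300,150,195)):
    out.append(cv2.resize(c[v0:v1,u0:u1],None,fx=6,fy=6,interpolation=cv2.INTER_CUBIC))
h=max(o.shape[0] for o in out)
im=np.hstack([cv2.copyMakeBorder(o,0,h-o.shape[0],0,0,0) for o in out]); cv2.imwrite("pics/crop.png",im); print(im.shape)
def rect(m,lbl):
    xy=P[m][:,:2].astype(np.float32)*1000; r=cv2.minAreaRect(xy); print(lbl,m.sum(),r)
x,y,z=P[...,0],P[...,1],P[...,2]
v,u=np.indices(z.shape)
st=(u>320)&(u<385)&(v>155)&(v<225); tr=(u>240)&(u<300)&(v>150)&(v<195)
rect(st&(z>.005)&(z<.016),"plate"); rect(tr&(z>.035)&(z<.06),"trough rim");rect(tr&(z>.02)&(z<.06),"trough all")
print(np.median(z[tr&(z>.04)]), "carrier top z")
for a,b in((.22,.25),(.19,.215),(.16,.18),(.14,.16)):
    if (st&(z>a)&(z<b)).sum()>4: rect(st&(z>a)&(z<b),(a,b))
```

```text
(420, 750, 3)
plate 866 ((623.2269897460938, -144.10049438476562), (248.2633056640625, 224.1091766357422), 1.613934874534607)
trough rim 267 ((668.5902099609375, 144.6612548828125), (70.596435546875, 133.6361083984375), 5.515018939971924)
trough all 336 ((668.563720703125, 144.66116333007812), (70.61705017089844, 133.65199279785156), 5.556584358215332)
0.04912637098555241 carrier top z
(0.22, 0.25) 42 ((546.2249755859375, -132.6754608154297), (59.348907470703125, 7.9488630294799805), 80.24018859863281)
(0.19, 0.215) 29 ((542.5025024414062, -132.23861694335938), (59.74306869506836, 2.7663862705230713), 79.03731536865234)
(0.16, 0.18) 147 ((536.38671875, -157.93698120117188), (160.64381408691406, 77.33900451660156), 33.87614822387695)
(0.14, 0.16) 139 ((552.3327026367188, -152.9403076171875), (186.28086853027344, 90.95439147949219), 25.55162239074707)
```

View pics/crop.png

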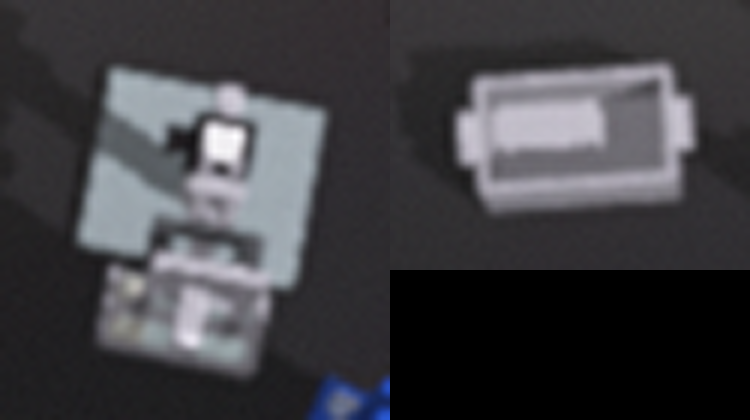

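The top crop shows the stand turned about -10° with the carrier plate ahead of it. The trough is turned about +5°, with a lug at each end. I'll check the obstacles near the path and look from above the carrier with the wrist camera.

```bash
cat >> h.py <<'E'
from scipy.spatial.transform import Rotation as Ro
def down(yaw):  # tool y along direction yaw (world), z down
    y=np.array([np.cos(yaw),np.sin(yaw),0]); z=np.array([0,0,-1.]); x=np.cross(y,z)
    return Ro.from_matrix(np.stack([x,y,z],1)).as_quat()
E
python3 - <<'E'
from h import *
import pickle
s=pickle.load(open("top.pkl","rb")); P=pts(s); c=s["color"].astype(int); b,g,r=c[...,0],c[...,1],c[...,2]
x,y,z=P[...,0],P[...,1],P[...,2]
# tall things around
v,u=np.indices(z.shape)
for n,(u0,u1,v0,v1) in dict(blue=(368,405,212,245),green=(350,374,252,290),purple=(385,420,245,282),jar=(300,318,204,224),dropper=(305,320,145,160),box=(303,334,246,272)).items():
    m=(u>u0)&(u<u1)&(v>v0)&(v<v1)&(z>.02); q=P[m]; print(n,q.min(0).round(3),q.max(0).round(3))
m=(u>325)&(u<380)&(v>160)&(v<210)&(z>.003)&(z<.018)&(b>110)&(b>r+8)
n,l,stt,ce=cv2.connectedComponentsWithStats(m.astype(np.uint8)); k=1+stt[1:,4].argmax()
print("plate",cv2.minAreaRect((P[l==k][:,:2]*1000).astype(np.float32)))
for yaw in(-.17,-.17+np.pi):
    for p in((.53,-.13,.40),(.546,-.133,.194),(.45,-.117,.3),(.67,.145,.35),(.67,.145,.16)):
        q=env.ik(p,down(yaw)); print(yaw,p,None if q is None else np.round(q,2))
E
```

```text
blue [ 0.297 -0.303  0.02 ] [0.52  0.006 1.575]
green [ 0.289 -0.204  0.02 ] [0.381 0.006 1.575]
purple [ 0.297 -0.348  0.02 ] [0.409 0.006 1.575]
jar [ 0.297 -0.017  0.022] [0.547 0.029 1.575]
dropper [ 0.297 -0.014  0.021] [0.756 0.018 1.575]
box [ 0.297 -0.072  0.02 ] [0.403 0.014 1.575]
plate ((635.1786499023438, -191.7652130126953), (45.075523376464844, 114.52847290039062), 85.40290832519531)
-0.17 (0.53, -0.13, 0.4) [ 0.58  0.27 -0.52  1.59  0.14  1.31 -0.14]
-0.17 (0.546, -0.133, 0.194) [ 0.53  0.5  -0.48  1.8   0.29  0.91 -0.26]
-0.17 (0.45, -0.117, 0.3) [ 0.63  0.2  -0.53  1.93  0.12  1.05 -0.12]
-0.17 (0.67, 0.145, 0.35) [ 0.19  0.65 -0.8   1.28  0.45  1.4  -0.75]
-0.17 (0.67, 0.145, 0.16) [ 0.11  0.78 -0.63  1.47  0.5   1.05 -0.8 ]
2.971592653589793 (0.53, -0.13, 0.4) [-0.74  0.44  1.25  1.66 -0.42  1.35 -2.73]
2.971592653589793 (0.546, -0.133, 0.194) [-0.59  0.72  1.09  1.87 -0.75  1.04 -2.49]
2.971592653589793 (0.45, -0.117, 0.3) None
2.971592653589793 (0.67, 0.145, 0.35) [ 0.31  0.75 -1.08  1.27  0.64  1.48  2.28]
2.971592653589793 (0.67, 0.145, 0.16) [ 0.33  0.97 -1.08  1.46  0.87  1.24  2.12]
```

Run:
```python
from h import *
import pickle
env.reach((.19,-.62,.42),env.current_ee_rot())
env.reach((.53,-.13,.42),down(-.17))
print(env.current_clock(),env.current_tool_pos(),env.current_wrist_force())
s=env.snapshot("wrist"); pickle.dump(s,open("w1.pkl","wb")); cv2.imwrite("pics/w1.png",s["color"])
R=cv2.Rodrigues(np.array(s["rvec"],float))[0]; print(s["fx"],-R.T@np.array(s["tvec"]).ravel(),R)
P=pts(s);P[s["z_map"]<=0]=np.nan; c=s["color"]
for (a,b) in((.2,.235),(.16,.18),(.14,.156)):
    m=((P[...,2]>a)&(P[...,2]<b)).astype(np.uint8); n,l,st,ce=cv2.connectedComponentsWithStats(m)
    for k in range(1,n):
        if st[k,4]>60: q=P[l==k]; print(a,st[k],c[l==k].mean(0).round(),cv2.minAreaRect((q[:,:2]*1000).astype(np.float32)),np.median(q[:,2]))
```

```text
2.9583 [ 0.52980319 -0.13158951  0.41982564] [ 1.24425177 -0.29693171  0.93132763]
302.8027386581302 [ 0.54086382 -0.06556575  0.55552904] [[ 9.85217485e-01 -1.71307708e-01 -4.20394310e-04]
 [-1.65212588e-01 -9.50806583e-01  2.62052747e-01]
 [-4.52913690e-02 -2.58109494e-01 -9.65053460e-01]]
0.2 [333 147   9  55 434] [169. 164. 168.] ((547.0601196289062, -131.03497314453125), (59.798336029052734, 8.002388000488281), 79.70442962646484) 0.22229864236708569
0.16 [343 143  49  47 917] [121. 118. 119.] ((588.909912109375, -136.34722900390625), (59.37018585205078, 62.21527862548828), 80.15074157714844) 0.16739275643889595
0.16 [165 216  47  17 170] [49. 94. 37.] ((337.7366943359375, -172.9083709716797), (60.14101028442383, 7.771273612976074), 0.15693572163581848) 0.16969834705002917
0.16 [232 314  20   9 102] [104.  46.  84.] ((377.6576843261719, -322.0284118652344), (2.9524118900299072, 27.21254539489746), 50.3761100769043) 0.1741580829663213
0.14 [385 151  24  24 461] [128. 127. 129.] ((631.7396240234375, -143.48092651367188), (31.87630271911621, 31.292680740356445), 80.05687713623047) 0.1419936634435644
0.14 [313 157  20  26 232] [171. 167. 170.] ((530.4398803710938, -134.41629028320312), (32.07407760620117, 25.88166618347168), 80.66445922851562) 0.15436586791845933
0.14 [173 212  44  15 101] [52. 99. 39.] ((337.9329528808594, -172.852294921875), (58.97770690917969, 7.073211193084717), 0.5906384587287903) 0.14908678122270552
0.14 [422 316  22  20 310] [168.  93.  45.] ((658.8812255859375, -410.3285827636719), (28.69558334350586, 29.6483211517334), 70.18364715576172) 0.1500714793386314
```

View pics/w1.png

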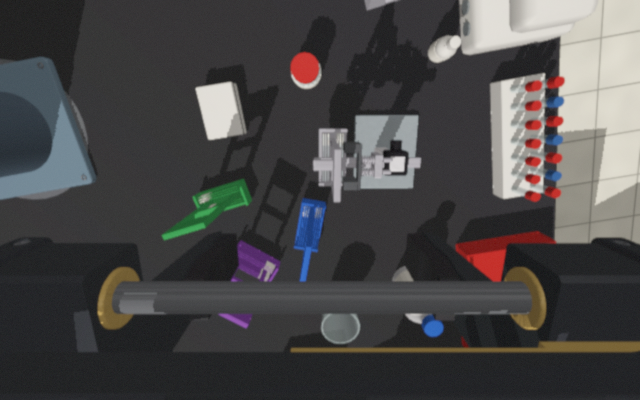

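The wrist view shows the carrier's plate at (337,174), with the nose to its left, the dark keeper prongs to its right and the base plate at (387,150). The blue look-alike is at (312,225), so I'll check that it's clear of the draw-off path.

Run:
```python
from h import *
import pickle
s=pickle.load(open("w1.pkl","rb")); P=pts(s); P[s["z_map"]<=0]=np.nan
c=s["color"].astype(int);b,g,r=c[...,0],c[...,1],c[...,2]
a=np.radians(-10); ex=np.array([np.cos(a),np.sin(a)]);ey=np.array([-ex[1],ex[0]]); o=np.array([.547,-.131])
Q=np.stack([(P[...,:2]-o)@ex,(P[...,:2]-o)@ey,P[...,2]],-1)
v,u=np.indices(b.shape)
for n,m in dict(blue=(b>r+50)&(u<330)&(v<285)&(u>285),green=(g>r+40)&(u>150)&(u<260)&(v>170)&(v<245),jar=(u>285)&(u<325)&(v>45)&(v<95)&(P[...,2]>.02),box=(u>190)&(u<250)&(v>75)&(v<145)&(P[...,2]>.015)).items():
    q=Q[m&np.isfinite(Q[...,0])]
    print(n,np.percentile(q,1,axis=0).round(3),np.percentile(q,99,axis=0).round(3))
    h=q[q[:,2]>.06]; 
    if len(h): print("  high",np.percentile(h,1,axis=0).round(3),np.percentile(h,99,axis=0).round(3))
# everything in swept corridor
m=(Q[...,0]>-.16)&(Q[...,0]<-.03)&(abs(Q[...,1])<.06)&(Q[...,2]>.03); print(m.sum(), Q[m][:,2].max() if m.any() else 0, Q[m][:,1].min() if m.any() else 0)
```

```text
blue [-0.067 -0.229 -0.001] [-0.012 -0.085  0.184]
  high [-0.048 -0.156  0.065] [-0.023  0.022  0.486]
green [-0.286 -0.159  0.   ] [-0.152 -0.05   0.184]
  high [-0.226 -0.091  0.064] [-0.169 -0.069  0.184]
jar [-0.063  0.111  0.026] [-0.02   0.154  0.068]
  high [-0.063  0.114  0.063] [-0.023  0.154  0.068]
box [-0.219  0.029  0.017] [-0.153  0.115  0.035]
35038 0.5159420509620375 -0.05955388780657047
```

```bash
cat >> h.py <<'E'
A=np.radians(-10); EX=np.array([np.cos(A),np.sin(A),0]); G=np.array([.5471,-.131,.194]); Q0=down(A)
def F(n=5):
    f=[]
    for _ in range(n): env.hold(.02); f.append(env.current_wrist_force())
    return np.mean(f,0)
E
python3 - <<'E'
from h import *
env.reach(G+[0,0,.08],Q0); env.movel(G,vel=.1)
f0=F();env.grip(0.0)
print(env.current_finger_gap(),env.current_grip_force(),env.current_tool_pos(),f0,F())
env.movel(env.current_tool_pos()+[0,0,.003],vel=.02)
print(env.current_clock(),F(),F(),env.current_moment(),env.current_tool_pos(),env.current_finger_gap())
E
```

```text
0.007689270249954341 29.995661275461316 [ 0.54723959 -0.13098706  0.1940219 ] [-0.05865474 -0.23410808  0.11397911] [ 0.61771779  0.10104695 -0.98469588]
6.25 [ 0.03768696 -0.15555212 -3.81595555] [ 0.18221615 -0.21402443 -4.14363329] [-0.06421688 -0.07049543 -0.06041669] [ 0.54698387 -0.13104554  0.19681321] 0.007530847920027191
```

Gripped, and lifted 3 mm free. Now I'll feel along +x for the keeper.

Run:
```python
from h import *
p0=np.array(env.current_tool_pos()); f0=F(10); hit=None; d=0
np.save("p0.npy",p0)
while d<.05:
    d+=.0015; env.movel(p0+EX*d,vel=.03); f=F(6)-f0; fx=-f@EX
    t=(np.array(env.current_tool_pos())-p0)@EX
    print(f"{d*1e3:.1f} {t*1e3:.1f} fx={fx:.2f} fz={f[2]:.2f}",end=" | ")
    if hit is None and fx>2.2: hit=t
    if fx>7.4 or (hit and t-hit>.0135): break
print("\nhit",hit,env.current_clock(),env.current_moment())
```

```text
1.5 1.5 fx=-0.23 fz=0.15 | 3.0 3.0 fx=0.38 fz=-0.02 | 4.5 4.5 fx=0.18 fz=-0.19 | 6.0 6.0 fx=-0.01 fz=0.16 | 7.5 7.5 fx=0.19 fz=0.15 | 9.0 8.5 fx=3.21 fz=1.15 | 10.5 10.2 fx=3.79 fz=0.01 | 12.0 11.8 fx=4.11 fz=-0.11 | 13.5 13.2 fx=4.70 fz=-1.57 | 15.0 14.7 fx=5.29 fz=-0.82 | 16.5 16.1 fx=5.62 fz=-1.22 | 18.0 17.5 fx=5.71 fz=-0.42 | 19.5 18.8 fx=6.29 fz=-0.19 | 21.0 20.3 fx=6.90 fz=0.30 | 22.5 21.6 fx=7.17 fz=0.67 | 24.0 23.0 fx=7.65 fz=1.37 | 
hit 0.008455779730447597 12.1833 [0.36663892 1.60147338 0.09927023]
```

Contact was at about 8 mm and the keeper is now pressed about 15 mm. Next is the lift in guarded steps.

Run:
```python
from h import *
p=np.array(env.current_tool_pos()); tgt=np.load("p0.npy")+EX*.024; f0=F(8)
print(f0)
for h in np.arange(.003,.0345,.003):
    st=env.movel(tgt+[0,0,h],vel=.04,max_force=6); f=F(4); t=np.array(env.current_tool_pos())-np.load("p0.npy")
    print(f"h={h*1e3:.0f} z={t[2]*1e3:.1f} x={t@EX*1e3:.1f} fx={-f@EX:.2f} fz={f[2]:.2f}",st)
    if st: break
print(env.current_clock())
```

```text
[-7.41602045  1.33230306 -2.98073794]
h=3 z=2.6 x=22.7 fx=7.03 fz=-4.94 False
h=6 z=5.5 x=22.7 fx=7.09 fz=-3.99 False
h=9 z=8.5 x=22.7 fx=7.33 fz=-4.50 False
h=12 z=11.4 x=22.6 fx=6.94 fz=-5.05 False
h=15 z=14.4 x=22.6 fx=7.38 fz=-5.31 False
h=18 z=17.4 x=22.6 fx=7.14 fz=-4.74 False
h=21 z=20.5 x=22.7 fx=6.53 fz=-4.41 False
h=24 z=23.4 x=22.6 fx=6.96 fz=-4.61 False
h=27 z=26.4 x=22.7 fx=7.14 fz=-5.01 False
h=30 z=29.4 x=22.6 fx=7.29 fz=-4.72 False
h=33 z=32.4 x=22.6 fx=7.69 fz=-4.86 False
15.8
```

Run:
```python
from h import *
b=np.load("p0.npy")+EX*.024+[0,0,.033]
env.movel(b-EX*.022,vel=.05); print(F(8),env.current_tool_pos()-b)
st=env.movel(b-EX*.1,vel=.06,max_force=4); print(st,F(8),env.current_tool_pos()-b)
if not st:
    st=env.movel(b-EX*.1+[0,0,.12],vel=.12); print(st,F(8))
    s=env.snapshot("scene"); cv2.imwrite("pics/s2.png",cv2.resize(s["color"][150:300,180:440],None,fx=3,fy=3))
print(env.current_clock(),env.current_finger_gap())
```

```text
[-0.05353616 -0.31946786 -3.59585611] [-0.02083839  0.00374504  0.000388  ]
False [-0.07475609  0.10531847 -3.95214011] [-9.82328355e-02  1.73888332e-02 -3.60579897e-05]
False [-0.05546258 -0.25913904 -4.08734111]
19.4417 0.0073566817385582566
```

View pics/s2.png

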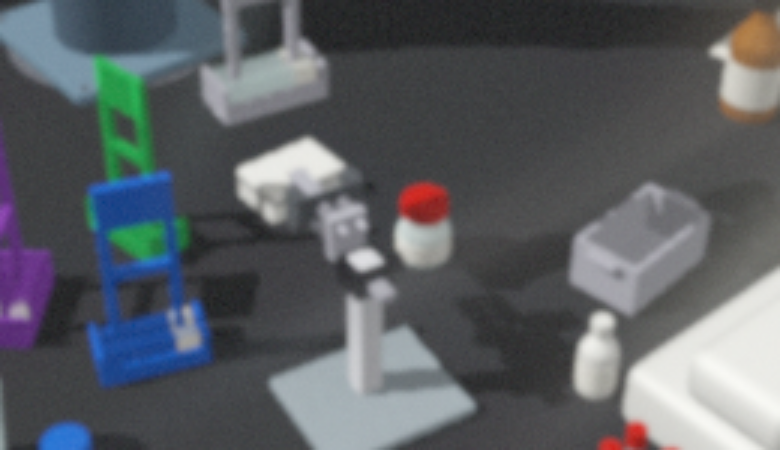

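The carrier is off the hook, visible top centre in the crop at (265,80), and the bystanders haven't moved. Next I'll look at the trough, at (640,250) in the crop, from near.

Run:
```python
from h import *
import pickle
env.reach((.60,.03,.36),down(.096)); env.hold(.3)
s=env.snapshot("wrist"); pickle.dump(s,open("w2.pkl","wb")); cv2.imwrite("pics/w2.png",s["color"])
P=pts(s);P[s["z_map"]<=0]=np.nan
m=((P[...,2]>.042)&(P[...,2]<.058)&(abs(P[...,0]-.668)<.06)&(abs(P[...,1]-.145)<.09))
r=cv2.minAreaRect((P[m][:,:2]*1000).astype(np.float32)); print(m.sum(),r)
m2=((P[...,2]>.003)&(P[...,2]<.02)&(abs(P[...,0]-.668)<.03)&(abs(P[...,1]-.145)<.05)); print(m2.sum(),m2.sum() and (cv2.minAreaRect((P[m2][:,:2]*1000).astype(np.float32)),np.median(P[m2][:,2])))
# carrier tray below the tool
p=np.array(env.current_tool_pos()); print(p,env.current_clock())
m3=((P[...,2]>.19)&(P[...,2]<.24)&(abs(P[...,0]-p[0])<.05)&(abs(P[...,1]-p[1])<.08)); print(m3.sum(),m3.sum() and cv2.minAreaRect((P[m3][:,:2]*1000).astype(np.float32)))
```

```text
1529 ((669.04931640625, 147.1488494873047), (68.3407211303711, 134.31141662597656), 5.981208801269531)
2404 (((668.1828002929688, 145.01089477539062), (100.04338836669922, 59.562557220458984), 89.88642883300781), np.float64(0.00570903099151771))
[0.59984328 0.02917924 0.36019911] 20.5917
3224 ((599.3004760742188, 30.726232528686523), (44.09386444091797, 86.637939453125), 5.455645561218262)
```

View pics/w2.png

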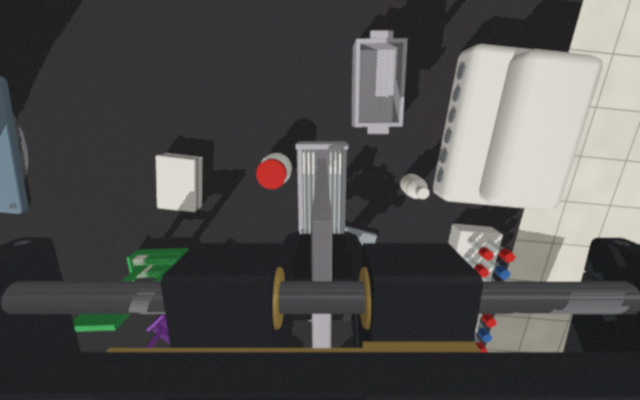

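The wrist view shows the trough at (380,82) and the tray at (322,190), both clear. I'll go above the trough, check tray against trough, then lower with a force guard.

Run:
```python
from h import *
T=np.array([.669,.1467]); q=down(.102)
env.reach((*T,.33),q); env.movel((*T,.222),vel=.12); env.hold(.3); f0=F(6)
s=env.snapshot("wrist"); cv2.imwrite("pics/w3.png",s["color"]); P=pts(s);P[s["z_map"]<=0]=np.nan
p=np.array(env.current_tool_pos()); print(p,f0)
a=.102; ex=np.array([np.cos(a),np.sin(a)]); ey=np.array([-ex[1],ex[0]])
X=(P[...,:2]-p[:2])@ex; Y=(P[...,:2]-p[:2])@ey; Z=P[...,2]
t=(abs(Z-.098)<.012)&(abs(X)<.035)&(abs(Y)<.065); w=(abs(Z-.05)<.004)&(abs(X)<.06)&(abs(Y)<.09)
for n,m in(("tray",t),("rim",w)):
    if m.sum(): print(n,m.sum(),*(np.percentile(k[m],[.5,99.5]).round(4) for k in(X,Y)))
m=w&(abs(Y)<.05); 
if m.sum(): print("rim sides",np.percentile(X[m],[.5,99.5]))
print(env.current_clock())
```

```text
[0.66904373 0.1467306  0.22211748] [-0.15246539 -0.35217713 -4.05375115]
tray 1365 [-0.0221  0.0213] [-0.0365  0.0451]
rim 1749 [-0.0339  0.034 ] [-0.0525  0.0667]
rim sides [-0.03389867  0.03407343]
22.7083
```

View pics/w3.png

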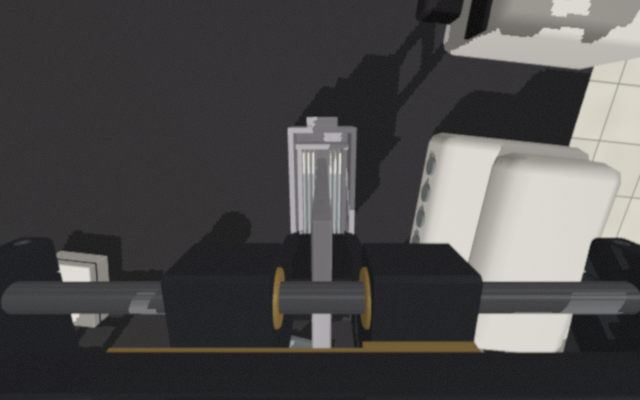

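The tray is centred over the trough at (322,180): ±22 mm inside ±34 mm. Lowering now.

Run:
```python
from h import *
T=np.array([.669,.1467])
st=env.movel((*T,.166),vel=.05,max_force=3); print(st,env.current_tool_pos(),F())
if env.current_tool_pos()[2]<.17:
    st=env.movel((*T,.154),vel=.02,max_force=2.5); print(st,env.current_tool_pos(),F(),env.current_clock())
```

```text
False [0.66926915 0.14682112 0.16645365] [ 0.05292296 -0.10752239 -4.44882692]
True [0.6692301  0.14696997 0.15905005] [0.51255595 0.15327546 5.4097208 ] 24.5667
```

Run:
```python
from h import *
p=np.array(env.current_tool_pos()); env.movel(p+[0,0,.0006],vel=.01); print(F())
env.grip(.035); env.hold(.3); print(env.current_finger_gap(),F())
st=env.movel(p+[0,0,.12],vel=.1); env.hold(.3); print(F(),env.current_clock())
s=env.snapshot("wrist"); P=pts(s);P[s["z_map"]<=0]=np.nan
a=.102; ex=np.array([np.cos(a),np.sin(a)]); ey=np.array([-ex[1],ex[0]]); d=P[...,:2]-p[:2]; X=d@ex;Y=d@ey;Z=P[...,2]
m=(abs(Z-.167)<.03)&(abs(X)<.03)&(abs(Y)<.04); print("plate",m.sum(),np.nanmax(Z[m]),cv2.minAreaRect((P[m][:,:2]*1000).astype(np.float32)))
s=env.snapshot("scene"); cv2.imwrite("pics/s3.png",cv2.resize(s["color"][130:300,180:440],None,fx=3,fy=3))
```

```text
[ 0.27202621  0.08369478 -2.17555338]
0.035112636309642564 [ 0.22529675 -0.12826093 -0.21790872]
[ 0.10448614 -0.23195883 -0.48560033] 27.7417
plate 812 0.18930423295652543 ((667.778564453125, 147.1294708251953), (7.584778785705566, 59.32505798339844), 5.950355052947998)
```

View pics/s3.png

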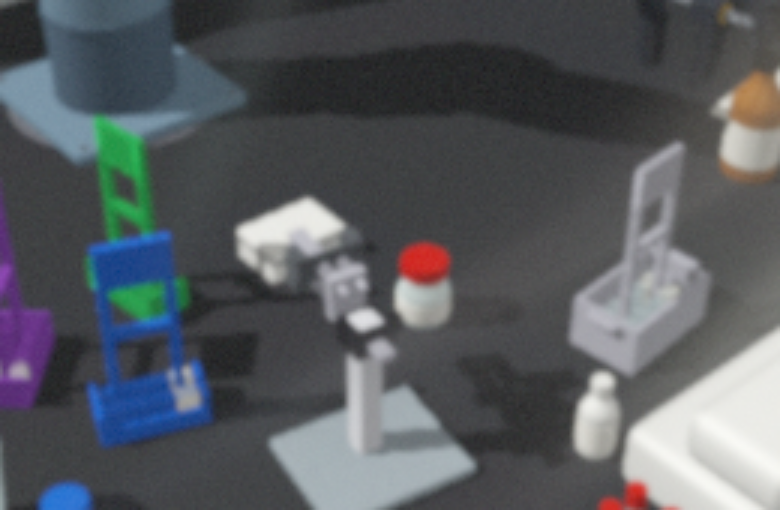

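The carrier stands upright in the trough at (640,280), the gripper is clear and the bystanders are where they were.

```bash
python3 -c "
from bench import env
print(env.hand_in(),env.current_clock())"
```

```text
the job is handed in; nothing more can be done
the job is handed in; nothing more can be done
```

The carrier came off the hook with about 8 N at most on the keeper, now stands upright on the trough's floor within about 2 mm of its centre, and the job was handed in after about 28 s; the hand-in did not report a verdict.

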